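# Return a bit case to its place in a packed, sprung rack

## Robot

A 6-joint arm with a two-finger parallel gripper is mounted at the origin on a cart in front of the work surface, level with it; the furniture and walls round the work are solid. World frame = base frame: x ahead of the robot, y to its left, z up, the work surface at z = 0. Lengths are in m, angles in rad, forces in N, time in s.
With the tool pointing down it reaches from about 0.35 to 0.775 m from the base axis. Payload 7.3 kg.
Tool frame: the origin (TCP) lies on the centre line of the jaws, within the pads' length; the fingertips stand ahead of it and the grasp point (between the pads) lies 11 mm behind it (robot.nose_length is the z of the fingertips in the tool frame, in m); z points along the fingers, y is the line along which they close (so a half turn about z gives the same grasp; the last joint's range is limited). The gripper opens to 92 mm and grips with 3 to 60 N. Pads are 19 mm wide; open, the fingers measure 130 mm over their backs; the gripper's body (75 mm by 190 mm) begins 47 mm behind the grasp point.
Start: joints at [-1.429, 0.342, 1.524, -0, 1.275, -0.146], TCP at [0.149, -0.503, 0.235] pointing down, gripper open.
Joint ranges: [-2.53, 2.53], [-0.77, 2.02], [0.04, 2.7], [-1, 4.14], [0.28, 2.66], [-3.11, 3.11]. Speed limits (rad/s): [2.57, 2.57, 3.14, 3.14, 3.14, 3.14].

## Interface

Orientations are given as [roll, pitch, yaw] about the fixed x, y, z axes, in that order (R = Rz(yaw) Ry(pitch) Rx(roll)).
In Python, from cell import robot, cams gives the robot as it stands. The module is installed in compiled form; this text tells all that it offers.
- The arm moves only by the tool carry_out, never from a script. Its argument "deltas" is a list of rows, each a list of 7 numbers: the shift along the tool's x, y, z in cm, then the turn, a rotation vector about the tool's x, y, z in rad, then the opening, from 0 (shut) to 1 (fully open). A call has exactly 8 rows; each row shifts and turns the commanded pose from where the row before left it, along the tool's axes as they then stand; what a row does not reach is not made up. A row lasts 1/12 s, in which the tool goes at most 41.7 mm and 7.16 degrees, less where a joint would pass 70% of its speed; a pose out of reach is approached as far as the arm can. A call is refused whole if a number of a shift passes 4.17 or a number of a turn 0.125, either way. A call with a gripper value outside its range is refused whole. The fingers move at their own pace and stop on an object; "force" is the grip in N (left out, the last holds). Time passes only in rows, so rows that do not move let the fingers close, or fill a call up. It gives the time, the measured TCP pose, the force, the opening and the grip force at its end, in the units of the state.
- robot.observe(): the state, without advancing time (a new reading comes with each control period).
- cams.read_camera(name): name is "side" or "top"; returns a dict with "image" (384x512x3 uint8, blue, green, red), "depth" (384x512 float32, m along the optical axis (not along the pixel's ray), 0 where there is no reading), "fx", "fy", "cx", "cy" (pixels), "world_to_cam" (4x4, takes a point from world to camera coordinates). Camera axes: x right, y up, looking along -z (the intrinsics and any distortion apply to the point x, -y, -z); pixel columns grow to the right and rows downward; lengths in m; the calibration is good to about 2 mm. A picture is of the moment at which its call begins.
- robot.hand_in(): hands the job in; it is judged then, once.
The state is a dict: "time": time; "qpos": joint angles; "qvel": joint speeds; "joint_efforts": joint torques, N m; "tool_pos": TCP position; "tool_rot": TCP orientation; "contact_force": force on the tool from outside, world axes, zero at the start; "torque": the same for the moment, N m; "opening": finger opening in m; "grip_force": force on a finger pad.
Only numpy, scipy, OpenCV 4.12 (cv2) and the standard library are available. Lean on these libraries where they do the work, as an engineer would, in place of code of your own. Each camera call takes 0.05 s, during which the arm holds its last target. There are 200 camera calls.

## Task

Put the red bit case back into the packed row in the sloping rack, directly to the left of the yellow case: work its bevelled lower edge in between the yellow case and the next one so that they shift apart against the sprung plate, then push it down until it sits fully home, as deep as the others. Do not force it: if it binds because its neighbour leans over, rock it free first. The other cases must stay in the rack, standing fully down at the end, and the things lying round about on the table are to be left alone.

Things in the scene. Friction and masses are not known exactly. Their poses are not given: they have to be found in the camera images.
- red_mid (a point): centre of the red bit case, 35 mm above its underside: a flat hard-plastic box, 110 mm long (x), 18 thick (y), 70 high (z), about 0.1 kg, at first standing on its long edge on the table. Its broad sides are bevelled over the lowest 12 mm to a foot 7 mm wide and over the topmost 12 mm to a flat top edge 8 mm wide, flat and parallel between. The same when turned end for end.
- rack: fixed plywood rack, 190 mm wide, 140 deep: an open trough whose floor slopes up away from the robot at 30 degrees, so the cases lean 30 degrees towards the robot. Origin: on the table under its middle, x away from the robot. Above the floor the front wall is 28 mm high, the rear wall 45, the cheeks at both ends 54. Five cases stand packed face to face from the fixed right cheek.
- rack_row (a point): frame of the row: origin on the trough's floor, at the inner face of the right cheek, mid-way between front and rear wall (at x -59 and +59 mm: 8 mm of play for the cases). x up the slope, away from the robot, along the cases' length; y level, along the row to the left; z square to the floor, the way cases go in. Undersides rest at z 0, tops at z 70 mm.
- follower (a joint): felt-faced aluminium plate left of the row, sprung on rods through the left cheek; presses the row to the right. Metres: about 0 with five cases, about 0.018 with six, grows to the left, stop at 0.029. Pushes with 4.4 N at 0, 5.8 N at 0.018. Only this side yields: cases right of a gap are backed by the fixed cheek, so a case being pushed in must give way to the left by half its thickness.
- yellow_case: the yellow case, like the red one, any of the first four from the right. Origin and axes as for the other cases of the row. As a case is wedged in, the next one to its left tends to lean on a stuck foot, and pressing on then binds (40 N or more). Lifting it 4 mm and swaying it 8 mm left and back, two or three times, lets the neighbour stand up; 10 to 20 N then push it home.
- green_case: the green case: a bit case like the red one, standing in the row. Origin: centre of its underside; x along its length, y across its thickness, z up its height (leaning 30 degrees towards the robot).
- blue_case: the blue case: a bit case like the red one, standing in the row. Origin: centre of its underside; x along its length, y across its thickness, z up its height (leaning 30 degrees towards the robot).
- white_case: the white case: a bit case like the red one, standing in the row. Origin: centre of its underside; x along its length, y across its thickness, z up its height (leaning 30 degrees towards the robot).
- black_case: the black case: a bit case like the red one, standing in the row. Origin: centre of its underside; x along its length, y across its thickness, z up its height (leaning 30 degrees towards the robot). Always the leftmost, next to the sprung plate.
- tape_measure: yellow tape measure, 38x92x66 mm, standing at the near right of the table; a bystander, to be left alone. Origin: centre of its underside.
- carpenter_pencil: flat red carpenter's pencil, 13x170x8 mm, to the right of the rack; a bystander, to be left alone. Origin: centre of its underside.
- combination_square: steel combination square, 76x300x20 mm, lying under the stool; a bystander, to be left alone. Origin: centre of its underside.
- spring_clamp: orange spring clamp, 97x157x27 mm, lying behind the rack, to the right of the stool; a bystander, to be left alone. Origin: centre of its underside.
- sanding_block: brown sanding block, 66x112x34 mm, to the left beyond the stool's leg; a bystander, to be left alone. Origin: centre of its underside.

How it is judged:
At the end, for the whole second after the job is handed in: All six cases stand at rest in the rack: undersides within 4 mm of its floor, centres within 12 mm of the trough's middle front to back, square to the row within 0.08 rad; the red one directly left of the yellow one (centres 15.5 to 22 mm apart along the row) (z of red_mid in the frame of rack_row between 0.031 and 0.039 m and x of red_mid in the frame of rack_row between -0.012 and 0.012 m and angle between the y axis of each of red_mid, yellow_case, green_case, blue_case, white_case, black_case and the y axis of rack_row, either way round below 0.08 rad and angle between the z axis of each of red_mid, yellow_case, green_case, blue_case, white_case, black_case and the z axis of rack_row, either way round below 0.08 rad and y of red_mid in the frame of yellow_case between 0.0155 and 0.022 m and z of yellow_case in the frame of rack_row between -0.004 and 0.004 m and x of yellow_case in the frame of rack_row between -0.012 and 0.012 m and linear speed of each of yellow_case, green_case, blue_case, white_case, black_case below 0.02 m/s and z of green_case in the frame of rack_row between -0.004 and 0.004 m and x of green_case in the frame of rack_row between -0.012 and 0.012 m and z of blue_case in the frame of rack_row between -0.004 and 0.004 m and x of blue_case in the frame of rack_row between -0.012 and 0.012 m and z of white_case in the frame of rack_row between -0.004 and 0.004 m and x of white_case in the frame of rack_row between -0.012 and 0.012 m and z of black_case in the frame of rack_row between -0.004 and 0.004 m and x of black_case in the frame of rack_row between -0.012 and 0.012 m); the robot touches nothing.
It fails at once if a case of the row is tipped over or lifted out of the rack (angle between the z axis of any of yellow_case, green_case, blue_case, white_case, black_case and the z axis of rack_row, either way round above 0.6 rad or z of any of yellow_case, green_case, blue_case, white_case, black_case in the frame of rack_row above 0.03 m).
It fails at once if the rack or a case of the row is rammed: the contact forces on the rack add up to over 120 N, or those on a case to over 70 N (contact force between any of rack, yellow_case, green_case, blue_case, white_case, black_case and anything else above 120 N).
It fails at once if a bystander on the table is moved by more than 30 mm (distance of any of tape_measure, carpenter_pencil, combination_square, spring_clamp, sanding_block from where it was at the start of the episode above 0.03 m).
It also fails if it takes over 69 s, if anything falls off the work surface, if the arm or the gripper's body presses on something with over 40 N, if the wrist force passes 120 N, or if a joint passes its speed limit or range.

## Working session

There is one attempt and no reset: what is moved stays moved. The work goes in short steps, Python scripts to look and compute and a tool call to move; the robot and the scene stay as the last step left them, time stands still between calls to the robot, and variables do not carry over. Pictures are saved under pics/ and viewed, at most 10 in all, crops included, and the job is handed in when it is done.

Besides the shell and the picture viewer there is one more tool, called as name(argument=value, ...) on one line, values as JSON. carry_out: Moves the arm, as the interface text tells. Its arguments: {"type":"object","properties":{"deltas":{"type":"array","items":{"type":"array","items":{"type":"number"}}},"force":{"type":"number"}},"required":["deltas"]}

```bash
mkdir -p pics
cat > h.py <<'E'
import numpy as np, cv2
from cell import robot, cams
def shot(n, f=None):
    c=cams.read_camera(n)
    if f: cv2.imwrite(f,c["image"])
    return c
def cloud(c):
    d=c["depth"]; h,w=d.shape; u,v=np.meshgrid(np.arange(w),np.arange(h))
    p=np.stack([(u-c["cx"])/c["fx"]*d,-(v-c["cy"])/c["fy"]*d,-d,np.ones_like(d)],-1)
    return (p@np.linalg.inv(c["world_to_cam"]).T)[...,:3]
E
python3 - <<'E'
from h import *
for n in("top","side"):
    c=shot(n); np.savez(n+"0.npz",P=cloud(c),I=c["image"])
    globals()[n]=c["image"]
    print(n,np.linalg.inv(c["world_to_cam"]).round(3).tolist(),c["fx"])
cv2.imwrite("pics/a.png",cv2.resize(np.vstack([top,side]),(800*512//683,600)) if 0 else np.hstack([cv2.resize(top,(400,300)),cv2.resize(side,(400,300))]))
cv2.imwrite("pics/top.png",cv2.resize(top,(800,600)));cv2.imwrite("pics/side.png",cv2.resize(side,(800,600)))
s=robot.observe();print(s, robot.nose_length)
E
```

```text
top [[-0.011, 0.983, -0.184, 0.342], [-1.0, -0.011, 0.001, -0.165], [-0.001, 0.184, 0.983, 1.175], [0.0, 0.0, 0.0, 1.0]] 384.5200170758335
side [[-0.918, 0.241, -0.313, 0.117], [-0.396, -0.573, 0.718, 0.76], [-0.006, 0.783, 0.621, 0.884], [0.0, 0.0, 0.0, 1.0]] 432.4842698869513
{'time': 0.1, 'qpos': array([-1.42898025e+00,  3.42666249e-01,  1.52489478e+00, -4.75605318e-06,
        1.27540761e+00, -1.46020125e-01]), 'qvel': array([-0.00054839,  0.00026892, -0.00115712, -0.00052709, -0.00127551,
       -0.00022946]), 'joint_efforts': array([ 8.19493707e-04, -4.32004774e+01, -2.44694763e+01,  7.18625123e-02,
        5.25937497e-02, -3.10241808e-05]), 'tool_pos': array([ 0.14899691, -0.50305597,  0.23411693]), 'tool_rot': array([-3.14023065e+00, -1.95708353e-04,  2.87837452e-01]), 'contact_force': array([ 0.58608855,  0.10516388, -0.47860779]), 'torque': array([ 0.02012239, -0.0103524 , -0.00943406]), 'grip_force': 0.0, 'opening': 0.09156806828733896} 0.008
```

View pics/top.png

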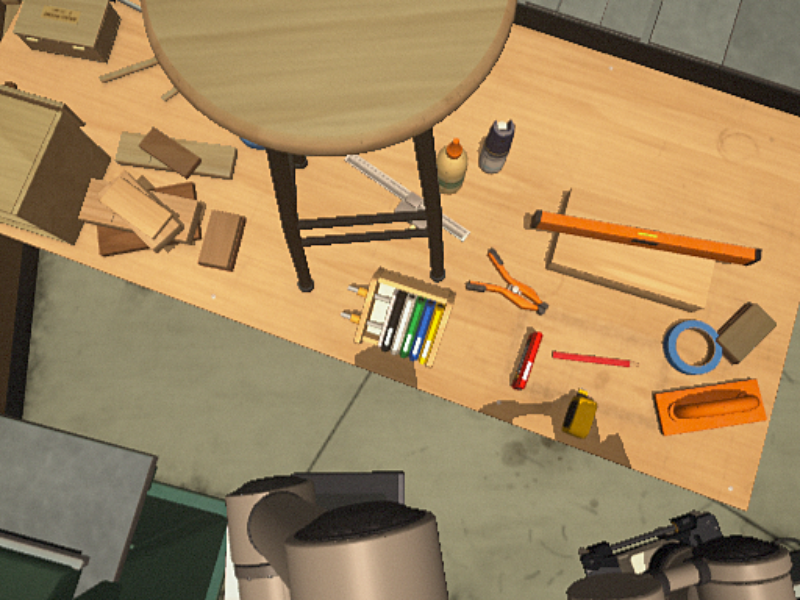

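View pics/side.png

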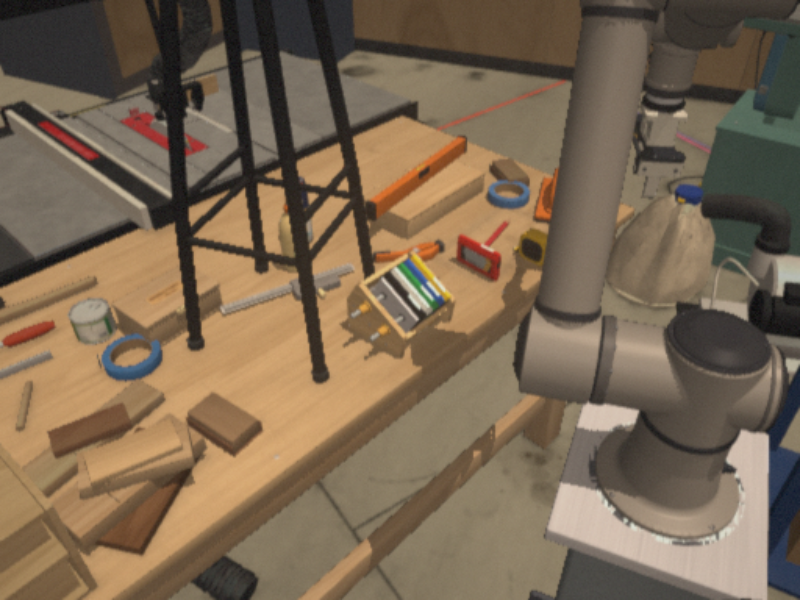

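The top view shows the row from right to left as yellow, blue, green, white, black, at about (405,318) of 800x600. The red case stands alone at (527,360), and the stool legs are behind the rack at (305,285) and (437,275). So red goes between yellow and blue.

```bash
cat > m.py <<'E'
from h import *
def colmask(I,name):
    H=cv2.cvtColor(I,cv2.COLOR_BGR2HSV).astype(int); h,s,v=H[...,0],H[...,1],H[...,2]
    return {"yellow":(abs(h-27)<6)&(s>190)&(v>90),"blue":(abs(h-112)<10)&(s>150)&(v>60),"green":(abs(h-68)<18)&(s>110)&(v>40),
     "red":((h<5)|(h>174))&(s>180)&(v>70),"white":(s<40)&(v>190)}[name]
E
python3 - <<'E'
from m import *
for n in("top","side"):
    z=np.load(n+"0.npz");P,I=z["P"],z["I"]
    for k in("red","yellow","blue","green","white"):
        box=(P[...,0]>.3)&(P[...,0]<.8)&(P[...,2]>.01)&(P[...,2]<.2)
        box&=(P[...,1]>-.45)&(P[...,1]<-.05)
        box&= (P[...,1]<-.32) if k=="red" else (P[...,1]>-.33)
        m=box&colmask(I,k); Q=P[m]
        if len(Q)<5: print(n,k,len(Q));continue
        vv,uu=np.nonzero(m)
        c=Q.mean(0); d=Q-c; xy=np.linalg.svd(d,full_matrices=False)[2][0]
        print(n,k,len(Q),"px",uu.min(),uu.max(),vv.min(),vv.max(),"c",c.round(4),"dir",xy.round(3),np.percentile(d@xy,[1,99]).round(4),"z",np.percentile(Q[:,2],[2,98]).round(4))
        if k=="red":
            t=Q[Q[:,2]>np.percentile(Q[:,2],98)-.006]; r=cv2.minAreaRect((t[:,:2]*1000).astype(np.float32)); print("  top rect mm",r)
z=np.load("top0.npz");P,I=z["P"],z["I"]
cv2.imwrite("pics/crop.png",cv2.resize(I[165:260,215:365],(800,507),interpolation=cv2.INTER_CUBIC))
E
```

```text
top red 173 px 328 346 213 248 c [ 0.4405 -0.4049  0.0652] dir [-0.915  0.396 -0.072] [-0.0523  0.0552] z [0.0449 0.0728]
  top rect mm ((439.7962341308594, -406.34307861328125), (12.010675430297852, 107.19975280761719), 68.32196807861328)
top yellow 129 px 233 283 187 232 c [ 0.4906 -0.226   0.1067] dir [-0.829  0.252 -0.498] [-0.0432  0.065 ] z [0.0736 0.1295]
top blue 135 px 262 278 192 230 c [ 0.4926 -0.2084  0.104 ] dir [-0.811  0.296 -0.505] [-0.0462  0.0596] z [0.074 0.129]
top green 182 px 256 272 190 228 c [ 0.5006 -0.1914  0.104 ] dir [-0.837  0.291 -0.464] [-0.0453  0.0624] z [0.0747 0.1278]
top white 434 px 219 298 120 228 c [ 0.5187 -0.1524  0.0707] dir [-0.811 -0.384  0.442] [-0.1128  0.0845] z [0.0133 0.1246]
side red 147 px 294 319 151 177 c [ 0.4309 -0.3971  0.0557] dir [-0.89   0.386 -0.243] [-0.0635  0.0505] z [0.016  0.0695]
  top rect mm ((440.21832275390625, -402.06451416015625), (11.93082046508789, 104.99861907958984), 67.53654479980469)
side yellow 53 px 264 287 164 190 c [ 0.4889 -0.2221  0.1073] dir [-0.817  0.283 -0.502] [-0.0388  0.0641] z [0.0743 0.1275]
side blue 18 px 261 271 167 179 c [ 0.5069 -0.2092  0.1155] dir [-0.817  0.311 -0.486] [-0.0212  0.0243] z [0.1029 0.127 ]
side green 93 px 255 279 169 197 c [ 0.4994 -0.1882  0.1048] dir [-0.801  0.316 -0.509] [-0.0425  0.0615] z [0.073  0.1268]
side white 163 px 245 284 171 202 c [ 0.4943 -0.1691  0.0981] dir [-0.899 -0.242 -0.365] [-0.0594  0.0509] z [0.0782 0.126 ]
```

View pics/crop.png

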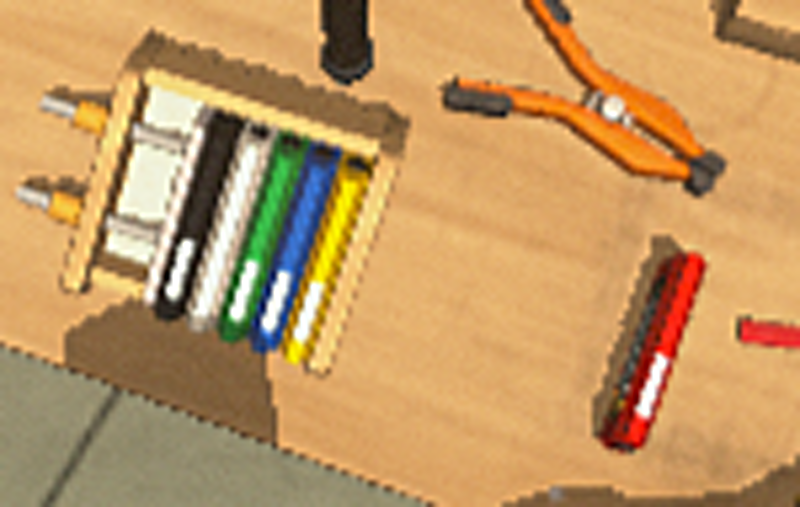

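The crop shows the row running yellow (rightmost, about (325,260) in the crop), blue, green, white, black, with the sprung plate left of black. The red case stands upright at (655,350), nearly parallel to the row. The next step is to fit the rack frame from the case tops.

```bash
cat >> m.py <<'E'
from scipy.optimize import least_squares
def tops(n,P,I):
    # fit the yaw and heights using points on the tops of yellow/blue/green
    out={}
    for k in("yellow","blue","green"):
        m=colmask(I,k)&(P[...,0]>.38)&(P[...,0]<.6)&(P[...,2]>.06)&(P[...,2]<.14)&(P[...,1]>-.28)&(P[...,1]<-.13)
        m=m.astype(np.uint8); nl,L,st,_=cv2.connectedComponentsWithStats(m); 
        out[k]=P[L==1+np.argmax(st[1:,4])]
    return out
E
python3 - <<'E'
from m import *
for n in("top","side"):
    z=np.load(n+"0.npz");T=tops(n,z["P"],z["I"])
    Q=np.vstack([T["yellow"],T["blue"],T["green"]])
    r=least_squares(lambda p:Q@[p[0],p[1],1]-p[2],[.5,0,.3],loss="soft_l1",f_scale=.001).x
    nn=np.array([r[0],r[1],1]);print(n,"plane yaw",np.degrees(np.arctan2(-r[1],-r[0])),"slope",np.degrees(np.arctan(np.hypot(r[0],r[1]))),"dist",r[2]/np.linalg.norm(nn))
    for k,q in T.items():
        q=q[abs(q@nn-r[2])<.004]; c=q.mean(0); mm=[]
        r2=cv2.fitLine((q[:,:2]).astype(np.float32),cv2.DIST_HUBER,0,.001,.001).ravel()
        d=r2[:2]*np.sign(r2[0]); s=(q[:,:2]-c[:2])@d
        print(k,len(q),"c",c.round(4),"yaw",np.degrees(np.arctan2(d[1],d[0])).round(1),np.percentile(s,[0,100]).round(4))
# rack wood top rim: wood-coloured points above table
    P=z["P"];m=(P[...,2]>.02)&(P[...,2]<.14)&(P[...,0]>.36)&(P[...,0]<.62)&(P[...,1]>-.30)&(P[...,1]<-.06)
    q=P[m]; R=cv2.minAreaRect((q[:,:2]*1000).astype(np.float32)); print("rect",R)
E
```

```text
top plane yaw -20.80154783351562 slope 30.150493863780866 dist -0.17722117637673065
yellow 64 c [ 0.4993 -0.2289  0.1145] yaw -20.5 [-0.0263  0.0272]
blue 83 c [ 0.4947 -0.2083  0.1072] yaw -21.3 [-0.057   0.0391]
green 103 c [ 0.5006 -0.1907  0.1065] yaw -20.0 [-0.0559  0.0394]
rect ((548.7010498046875, -164.60372924804688), (193.27017211914062, 189.3127899169922), 70.98381805419922)
side plane yaw -22.009579671332993 slope 29.72820962864094 dist -0.17279632331547826
yellow 37 c [ 0.4971 -0.2248  0.1122] yaw -20.7 [-0.0211  0.0273]
blue 16 c [ 0.507  -0.2095  0.1152] yaw -24.0 [-0.0202  0.02  ]
green 62 c [ 0.5086 -0.1907  0.1111] yaw -22.0 [-0.0327  0.028 ]
rect ((542.572998046875, -163.56320190429688), (195.30477905273438, 186.16058349609375), 73.16044616699219)
```

```bash
cat > go.py <<'E'
from h import *
from scipy.spatial.transform import Rotation as Ro
YAW=np.radians(-20.8)
RR=np.array((Ro.from_euler("z",YAW)*Ro.from_euler("y",-np.pi/6)).as_matrix()) # cols: row x,y,z
def go(pos,rpy,s=None):
    s=s or robot.observe(); A=Ro.from_euler("xyz",s["tool_rot"]); B=Ro.from_euler("xyz",rpy)
    d=np.array(pos)-s["tool_pos"]
    print("turn",(A.inv()*B).as_rotvec().round(3),"shift cm before turn",(A.inv().apply(d)*100).round(2),"after",(B.inv().apply(d)*100).round(2))
def st():
    s=robot.observe(); T=Ro.from_euler("xyz",s["tool_rot"]).as_matrix()
    print("t",round(s["time"],2),"row coords TCP mm",(s["tool_pos"]@RR*1000).round(1),"F row",(s["contact_force"]@RR).round(1),"F",s["contact_force"].round(1),"open",round(s["opening"]*1000,1),"grip",round(s["grip_force"],1),"rot",s["tool_rot"].round(3))
E
python3 -c "
from go import *
go([.44,-.405,.15],[np.pi,0,np.radians(-22)])"
```

```text
turn [-0.001  0.     0.672] shift cm before turn [30.69 -1.13  8.42] after [ 23.31 -19.99   8.41]
```

carry_out(deltas=[[0,0,0,0,0,0.112,0.55],[0,0,0,0,0,0.112,0.55],[0,0,0,0,0,0.112,0.55],[0,0,0,0,0,0.112,0.55],[0,0,0,0,0,0.112,0.55],[0,0,0,0,0,0.112,0.55],[2.3,-2,0,0,0,0,0.55],[2.3,-2,0,0,0,0,0.55]])

```text
time: 0.77
tool_pos: [0.2062, -0.4836, 0.2343]
tool_rot: [-3.141, 0.001, -0.388]
contact_force: [0.4, -1.3, -0.4]
opening: 0.051
grip_force: 0.0
```

carry_out(deltas=[[2.3,-2,1,0,0,0,0.55],[2.3,-2,1,0,0,0,0.55],[2.3,-2,1,0,0,0,0.55],[2.3,-2,1,0,0,0,0.55],[2.3,-2,1,0,0,0,0.55],[2.3,-2,1,0,0,0,0.55],[2.3,-2,1,0,0,0,0.55],[2.3,-2,1,0,0,0,0.55]])

```text
time: 1.43
tool_pos: [0.4384, -0.4033, 0.1538]
tool_rot: [-3.141, 0.001, -0.384]
contact_force: [0.4, -0.4, -0.2]
opening: 0.0504
grip_force: 0.0
```

```bash
python3 -c "
from go import *
go([.44,-.405,.05],[np.pi,0,np.radians(-22)]);st()
from h import *
c=shot('side','pics/b.png')
cv2.imwrite('pics/b.png',cv2.resize(c['image'][60:220,200:420],(800,582)))"
```

```text
turn [-0.     0.001 -0.   ] shift cm before turn [ 0.22  0.1  10.38] after [ 0.21  0.1  10.38]
t 1.43 row coords TCP mm [ 555.9 -221.3 -143.4] F row [ 0.4 -0.2 -0.4] F [ 0.4 -0.4 -0.2] open 50.4 grip 0.0 rot [-3.141e+00  1.000e-03 -3.840e-01]
```

View pics/b.png

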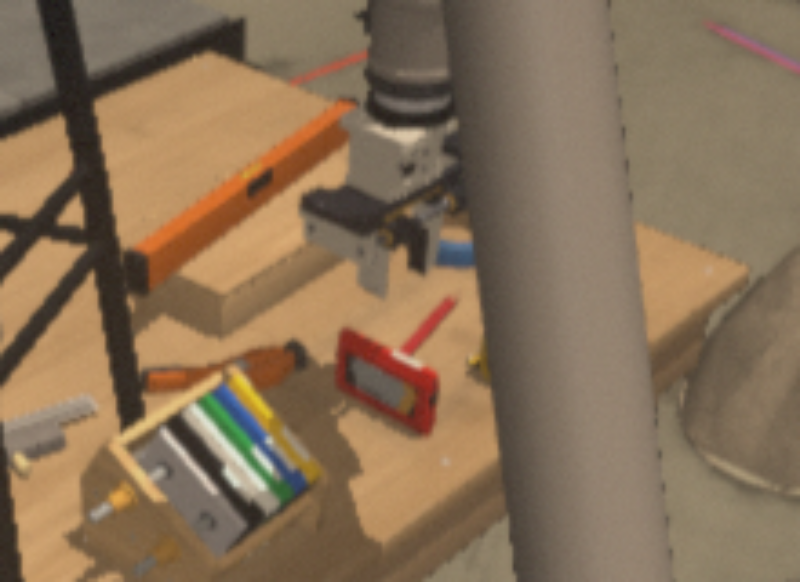

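The gripper is centred above the red case (at about (390,380) in the crop) and straddles it. The other cases are undisturbed. Descend and grip.

carry_out(deltas=[[0.2,0.1,2,0,0,0,0.55],[0,0,2,0,0,0,0.55],[0,0,2,0,0,0,0.55],[0,0,1.4,0,0,0,0.55],[0,0,1.2,0,0,0,0.55],[0,0,1,0,0,0,0.55],[0,0,0.8,0,0,0,0.55],[0,0,0,0,0,0,0.55]])

```text
time: 2.15
tool_pos: [0.4379, -0.4052, 0.049]
tool_rot: [-3.14, 0.003, -0.384]
contact_force: [0.3, 0.1, -0.5]
opening: 0.0506
grip_force: 0.0
```

carry_out(deltas=[[0,0,0,0,0,0,0.4],[0,0,0,0,0,0,0.3],[0,0,0,0,0,0,0.2],[0,0,0,0,0,0,0.1],[0,0,0,0,0,0,0.1],[0,0,0,0,0,0,0.1],[0,0,0,0,0,0,0.1],[0,0,0,0,0,0,0.1]], force=40)

```text
time: 2.82
tool_pos: [0.4389, -0.4061, 0.0512]
tool_rot: [3.141, -0.001, -0.384]
contact_force: [-0.8, 0.8, 3.3]
opening: 0.0177
grip_force: 40.0
```

```bash
python3 -c "
from go import *
st();print(robot.observe()['tool_pos'])
go([.44,-.405,.05],[np.pi,0,np.radians(-22)])"
```

```text
t 2.82 row coords TCP mm [ 505.8 -223.8 -232.9] F row [0.8 0.5 3.4] F [-0.8  0.8  3.3] open 17.7 grip 40.0 rot [ 3.141e+00 -1.000e-03 -3.840e-01]
[ 0.43888468 -0.40608026  0.05119344]
turn [ 0.    -0.001 -0.   ] shift cm before turn [ 0.06 -0.14  0.12] after [ 0.06 -0.14  0.12]
```

carry_out(deltas=[[0,0,-1,0,0,0,0.1],[0,0,-2,0,0,0,0.1],[0,0,-2.5,0,0,0,0.1],[0,0,-2.5,0,0,0,0.1],[0,0,-2.5,0,0,0,0.1],[0,0,-2.5,0,0,0,0.1],[0,0,-2,0,0,0,0.1],[0,0,-1,0,0,0,0.1]])

```text
time: 3.48
tool_pos: [0.4393, -0.4065, 0.2142]
tool_rot: [3.139, -0.004, -0.384]
contact_force: [0.2, -0.2, -0.6]
opening: 0.0179
grip_force: 40.0
```

```bash
python3 -c "
from go import *
st()
t=np.array([.506,-.0278,-.087])
go(RR@t,[np.pi,-np.pi/6,YAW])
z=np.load('top0.npz');q=(z['P']@RR)*1000-[507,-27.8,-248]
I=z['I'].astype(int)
m=(abs(q[...,1])<45)&(z['P'][...,2]>.02)
for lo in range(-90,96,6):
    k=m&(q[...,0]>=lo)&(q[...,0]<lo+6)
    zz=q[k][:,2]; print(lo,k.sum(),np.percentile(zz,[10,50,90]).round(0) if k.sum() else '', I[k].mean(0).round(0) if k.sum() else '')
"
```

```text
t 3.48 row coords TCP mm [ 587.7 -224.   -92. ] F row [-0.1 -0.2 -0.7] F [ 0.2 -0.2 -0.6] open 17.9 grip 40.0 rot [ 3.139 -0.004 -0.384]
turn [ 0.008  0.52  -0.02 ] shift cm before turn [ -7.76 -19.47   3.58] after [ -8.17 -19.62  -0.5 ]
-90 0  
-84 0  
-78 0  
-72 0  
-66 6 [ 50.  54. 346.] [ 86. 133. 174.]
-60 12 [56. 57. 68.] [112. 186. 224.]
-54 49 [59. 72. 77.] [ 75. 118. 117.]
-48 56 [59. 71. 76.] [ 89. 145. 144.]
-42 52 [59. 71. 76.] [125. 158. 158.]
-36 59 [ 59.  72. 551.] [132. 165. 167.]
-30 59 [ 60.  72. 585.] [132. 161. 165.]
-24 61 [ 61.  73. 568.] [127. 153. 153.]
-18 64 [ 58.  72. 579.] [126. 159. 162.]
-12 63 [ 60.  73. 590.] [117. 148. 149.]
-6 65 [ 59.  72. 593.] [ 91. 132. 122.]
0 71 [ 63.  74. 617.] [ 80. 125. 119.]
6 64 [ 59.  74. 623.] [ 79. 129. 122.]
12 51 [59. 71. 75.] [ 90. 147. 134.]
18 55 [59. 71. 76.] [ 97. 151. 140.]
24 54 [59. 71. 75.] [ 93. 152. 140.]
30 51 [59. 70. 75.] [ 90. 151. 136.]
36 52 [58. 71. 76.] [ 93. 146. 132.]
42 55 [58. 71. 76.] [ 94. 159. 148.]
48 107 [35. 62. 74.] [ 78. 124. 115.]
54 75 [ 35.  57. 750.] [ 57.  96. 113.]
60 76 [ 47.  55. 759.] [105. 164. 192.]
66 241 [  4.  41. 760.] [ 75. 114. 145.]
72 122 [-46. 756. 768.] [ 78.  96. 112.]
78 160 [728. 760. 770.] [ 88. 106. 124.]
84 234 [732. 764. 773.] [ 93. 113. 132.]
90 359 [718. 764. 773.] [ 94. 113. 132.]
```

carry_out(deltas=[[0,0,0,0.002,0.104,-0.004,0.1],[0,0,0,0.002,0.104,-0.004,0.1],[0,0,0,0.002,0.104,-0.004,0.1],[0,0,0,0.002,0.104,-0.004,0.1],[0,0,0,0,0.104,-0.004,0.1],[-1,-2.4,0,0,0,0,0.1],[-1,-2.4,0,0,0,0,0.1],[-1,-2.4,0,0,0,0,0.1]])

```text
time: 4.15
tool_pos: [0.4389, -0.3282, 0.1951]
tool_rot: [-3.137, -0.519, -0.367]
contact_force: [0.8, -1.1, -0.9]
opening: 0.0179
grip_force: 40.0
```

carry_out(deltas=[[-1,-2.4,0,0,0,0,0.1],[-1,-2.4,0,0,0,0,0.1],[-1,-2.4,0,0,0,0,0.1],[-1,-2.4,0,0,0,0,0.1],[-1,-2,0,0,0,0,0.1],[-0.2,-0.8,0,0,0,0,0.1],[0,0,0,0,0,0,0.1],[0,0,0,0,0,0,0.1]])

```text
time: 4.82
tool_pos: [0.442, -0.197, 0.1705]
tool_rot: [-3.139, -0.52, -0.364]
contact_force: [0.2, 0.2, -0.4]
opening: 0.0176
grip_force: 40.0
```

```bash
python3 -c "
from go import *
st()
t=np.array([.506,-.0278,-.110])
go(RR@t,[np.pi,-np.pi/6,YAW])
a=shot('top');b=shot('side')
np.savez('t1.npz',P=cloud(a),I=a['image'])
cv2.imwrite('pics/c.png',np.hstack([cv2.resize(a['image'][150:250,210:310],(400,400)),cv2.resize(b['image'][100:220,210:330],(400,400))]))
"
```

```text
t 4.82 row coords TCP mm [503.6 -27.2 -93.9] F row [-0.1  0.3 -0.4] F [ 0.2  0.2 -0.4] open 17.6 grip 40.0 rot [-3.139 -0.52  -0.364]
turn [-0.003  0.004 -0.   ] shift cm before turn [0.24 0.07 1.61] after [0.24 0.06 1.61]
```

View pics/c.png

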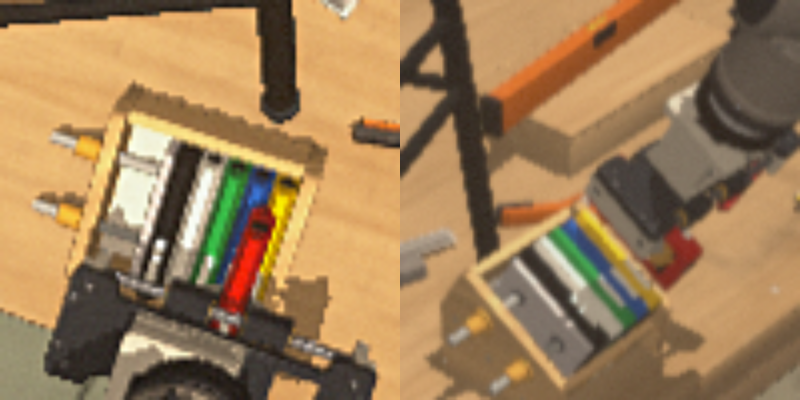

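Left half: the red case (245,260) hovers over the blue/yellow boundary, parallel to the row. Right half: it is held tilted like the row, above the tops. Now I lower it into the groove.

carry_out(deltas=[[0.24,0.06,0.8,0,0,0,0.1],[0,0,0.8,0,0,0,0.1],[0,0,0.6,0,0,0,0.1],[0,0,0.4,0,0,0,0.1],[0,0,0.2,0,0,0,0.1],[0,0,0.1,0,0,0,0.1],[0,0,0.1,0,0,0,0.1],[0,0,0,0,0,0,0.1]])

```text
time: 5.58
tool_pos: [0.4574, -0.2032, 0.1454]
tool_rot: [-3.138, -0.519, -0.364]
contact_force: [1.3, 2.4, 0.0]
opening: 0.0176
grip_force: 40.1
```

```bash
python3 -c "
from go import *
st()"
```

```text
t 5.58 row coords TCP mm [ 505.5  -27.5 -123.9] F row [ 0.3  2.7 -0.2] F [1.3 2.4 0. ] open 17.6 grip 40.1 rot [-3.138 -0.519 -0.364]
```

carry_out(deltas=[[0,0,0.1,0,0,0,0.1],[0,0,0.1,0,0,0,0.1],[0,-0.03,0.1,0,0,0,0.1],[0,-0.04,0.1,0,0,0,0.1],[0,-0.04,0.1,0,0,0,0.1],[0,-0.05,0.1,0,0,0,0.1],[0,0,0,0,0,0,0.1],[0,0,0,0,0,0,0.1]])

```text
time: 6.25
tool_pos: [0.4612, -0.2029, 0.1409]
tool_rot: [-3.139, -0.521, -0.363]
contact_force: [-3.9, 5.8, 6.7]
opening: 0.0177
grip_force: 40.3
```

```bash
python3 -c "
from go import *
st()"
```

```text
t 6.25 row coords TCP mm [ 506.2  -25.9 -129.5] F row [-1.6  4.   8.6] F [-3.9  5.8  6.7] open 17.7 grip 40.3 rot [-3.139 -0.521 -0.363]
```

carry_out(deltas=[[0,-0.07,0.1,0,0,0,0.1],[0,-0.06,0.1,0,0,0,0.1],[0,-0.05,0.1,0,0,0,0.1],[0,-0.05,0.1,0,0,0,0.1],[0,-0.05,0.1,0,0,0,0.1],[0,-0.04,0.1,0,0,0,0.1],[0,0,0,0,0,0,0.1],[0,0,0,0,0,0,0.1]])

```text
time: 6.92
tool_pos: [0.4654, -0.2015, 0.1362]
tool_rot: [-3.14, -0.522, -0.362]
contact_force: [-4.3, 4.8, 9.7]
opening: 0.0177
grip_force: 40.3
```

```bash
python3 -c "
from go import *
st()"
```

```text
t 6.92 row coords TCP mm [ 506.9  -23.1 -135.4] F row [-0.1  2.9 11.3] F [-4.3  4.8  9.7] open 17.7 grip 40.3 rot [-3.14  -0.522 -0.362]
```

carry_out(deltas=[[0,-0.05,0.1,0,0,0,0.1],[0,-0.05,0.1,0,0,0,0.1],[0,-0.05,0.1,0,0,0,0.1],[0,-0.05,0.1,0,0,0,0.1],[0,-0.05,0.1,0,0,0,0.1],[0,-0.05,0.1,0,0,0,0.1],[0,0,0,0,0,0,0.1],[0,0,0,0,0,0,0.1]])

```text
time: 7.58
tool_pos: [0.4689, -0.2008, 0.1334]
tool_rot: [-3.137, -0.518, -0.363]
contact_force: [-5.7, 2.9, 6.5]
opening: 0.0176
grip_force: 40.2
```

```bash
python3 -c "
from go import *
st()"
```

```text
t 7.58 row coords TCP mm [ 508.1  -21.2 -139.3] F row [-2.3  0.7  8.8] F [-5.7  2.9  6.5] open 17.6 grip 40.2 rot [-3.137 -0.518 -0.363]
```

carry_out(deltas=[[0,-0.05,0.1,0,0,0,0.1],[0,-0.05,0.1,0,0,0,0.1],[0,-0.05,0.1,0,0,0,0.1],[0,-0.05,0.1,0,0,0,0.1],[0,-0.05,0.1,0,0,0,0.1],[0,0,0,0,0,0,0.1],[0,0,0,0,0,0,0.1],[0,0,0,0,0,0,0.1]])

```text
time: 8.25
tool_pos: [0.4721, -0.2003, 0.1313]
tool_rot: [-3.135, -0.515, -0.363]
contact_force: [-5.9, 1.6, 6.7]
opening: 0.0179
grip_force: 40.2
```

```bash
python3 -c "
from go import *
st()
a=shot('top');b=shot('side')
cv2.imwrite('pics/d.png',np.hstack([cv2.resize(a['image'][150:250,210:310],(400,400)),cv2.resize(b['image'][100:220,210:330],(400,400))]))
"
```

```text
t 8.25 row coords TCP mm [ 509.5  -19.6 -142.5] F row [-2.  -0.6  8.8] F [-5.9  1.6  6.7] open 17.9 grip 40.2 rot [-3.135 -0.515 -0.363]
```

View pics/d.png

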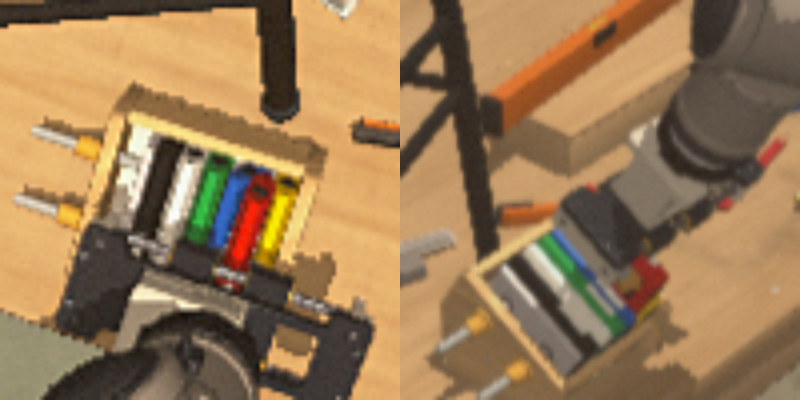

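The red case (250,225 left half) is now wedged between yellow and blue, and the plate rods are pushed out to the left. The pose drifts a little, so I check the joints.

```bash
python3 -c "
from go import *
s=robot.observe();print(s['qpos'].round(3),s['joint_efforts'].round(1));st()"
```

```text
[-0.637  0.259  2.139  0.523  0.282  0.826] [ -0.1 -29.5 -18.8   1.1  -2.1   0.5]
t 8.35 row coords TCP mm [ 509.5  -19.6 -142.5] F row [-2.9 -0.3  8.5] F [-6.4  2.1  5.9] open 17.4 grip 40.2 rot [-3.135 -0.515 -0.363]
```

Joint 5 is at its lower limit of 0.28, so the tool cannot go deeper at this tilt. I'll let go, tip the tool about 0.3 rad towards vertical, and regrip.

carry_out(deltas=[[0,0,0,0,0,0,0.25],[0,0,0,0,0,0,0.35],[0,0,0,0,0,0,0.35],[0,0,0,0,-0.1,0,0.35],[0,0,0,0,-0.1,0,0.35],[0,0,0,0,-0.1,0,0.35],[0.15,0,0.4,0,0,0,0.35],[0,0,0,0,0,0,0.35]])

```text
time: 9.02
tool_pos: [0.4774, -0.1993, 0.1267]
tool_rot: [-3.127, -0.251, -0.359]
contact_force: [0.6, 0.2, -0.1]
opening: 0.0321
grip_force: 0.0
```

```bash
python3 -c "
from go import *
s=robot.observe();print(s['qpos'].round(3));st()
a=shot('top');b=shot('side')
cv2.imwrite('pics/e.png',np.hstack([cv2.resize(a['image'][150:250,210:310],(400,400)),cv2.resize(b['image'][100:220,210:330],(400,400))]))
"
```

```text
[-0.586  0.336  1.911  0.115  0.656  1.259]
t 9.02 row coords TCP mm [ 511.1  -16.8 -148.8] F row [ 0.4  0.4 -0.4] F [ 0.6  0.2 -0.1] open 32.1 grip 0.0 rot [-3.127 -0.251 -0.359]
```

View pics/e.png

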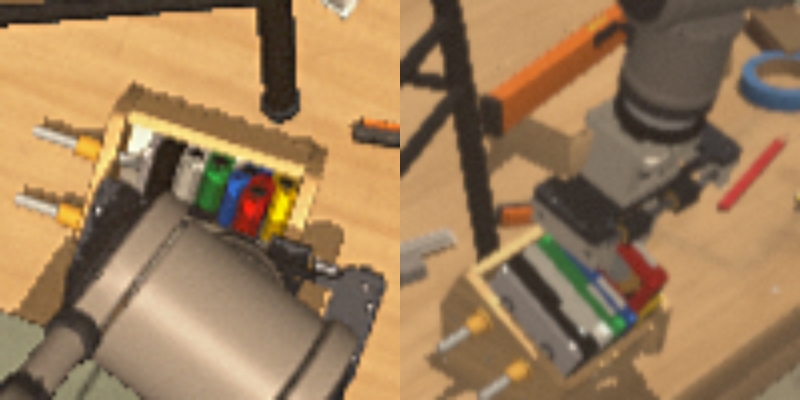

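The red case stayed wedged (260,205 left half) with the fingers open around it. Regripping and pressing on.

carry_out(deltas=[[0,0.2,0,0,0,0,0.35],[0,0,0,0,0,0,0.2],[0,0,0,0,0,0,0.1],[0,0,0,0,0,0,0.1],[0,0,0,0,0,0,0.1],[0,0,0,0,0,0,0.1],[0,0,0,0,0,0,0.1],[0,0,0,0,0,0,0.1]])

```text
time: 9.78
tool_pos: [0.475, -0.2011, 0.1272]
tool_rot: [-3.128, -0.247, -0.359]
contact_force: [-4.1, -3.9, 1.4]
opening: 0.0179
grip_force: 39.6
```

carry_out(deltas=[[0.02,-0.04,0.1,0,0,0,0.1],[0.02,-0.05,0.1,0,0,0,0.1],[0.02,-0.05,0.1,0,0,0,0.1],[0.02,-0.04,0.1,0,0,0,0.1],[0.02,-0.04,0.1,0,0,0,0.1],[0,0,0,0,0,0,0.1],[0,0,0,0,0,0,0.1],[0,0,0,0,0,0,0.1]])

```text
time: 10.45
tool_pos: [0.4784, -0.2004, 0.1231]
tool_rot: [-3.129, -0.249, -0.359]
contact_force: [-3.8, -5.6, 1.8]
opening: 0.0177
grip_force: 39.7
```

```bash
python3 -c "
from go import *
s=robot.observe();print(s['qpos'].round(3));st()
"
```

```text
[-0.586  0.344  1.91   0.112  0.65   1.262]
t 10.45 row coords TCP mm [ 510.5  -17.5 -152.5] F row [-0.4 -6.6  2.4] F [-3.8 -5.6  1.8] open 17.7 grip 39.7 rot [-3.129 -0.249 -0.359]
```

carry_out(deltas=[[0.02,0,0.1,0,0,0,0.1],[0.03,0,0.1,0,0,0,0.1],[0.03,0,0.1,0,0,0,0.1],[0.03,0,0.1,0,0,0,0.1],[0.03,0,0.1,0,0,0,0.1],[0.03,0,0.1,0,0,0,0.1],[0,0,0,0,0,0,0.1],[0,0,0,0,0,0,0.1]])

```text
time: 11.12
tool_pos: [0.4813, -0.2013, 0.1178]
tool_rot: [-3.129, -0.249, -0.359]
contact_force: [-4.2, -4.4, 2.9]
opening: 0.0181
grip_force: 39.8
```

```bash
python3 -c "
from go import *
s=robot.observe();print(s['qpos'].round(3));st()
"
```

```text
[-0.584  0.357  1.908  0.113  0.639  1.262]
t 11.12 row coords TCP mm [ 510.5  -17.3 -158.7] F row [-0.6 -5.6  3.7] F [-4.2 -4.4  2.9] open 18.1 grip 39.8 rot [-3.129 -0.249 -0.359]
```

carry_out(deltas=[[0.03,0,0.1,0,0,0,0.1],[0.03,0,0.1,0,0,0,0.1],[0.03,0,0.1,0,0,0,0.1],[0.03,0,0.1,0,0,0,0.1],[-0.06,0,-0.2,0,0,0,0.1],[-0.06,0,-0.2,0,0,0,0.1],[0,-0.2,0,0,0,0,0.1],[0,-0.2,0,0,0,0,0.1]])

```text
time: 11.78
tool_pos: [0.4824, -0.1977, 0.1177]
tool_rot: [-3.129, -0.248, -0.359]
contact_force: [-5.1, -7.6, 1.9]
opening: 0.0177
grip_force: 39.8
```

carry_out(deltas=[[0,-0.2,0,0,0,0,0.1],[0,-0.2,0,0,0,0,0.1],[0,0,0,0,0,0,0.1],[0,0.2,0,0,0,0,0.1],[0,0.2,0,0,0,0,0.1],[0,0.2,0,0,0,0,0.1],[0,0.2,0,0,0,0,0.1],[0,0,0,0,0,0,0.1]])

```text
time: 12.45
tool_pos: [0.4811, -0.201, 0.1174]
tool_rot: [-3.128, -0.248, -0.36]
contact_force: [-2.8, -4.1, 2.0]
opening: 0.0177
grip_force: 39.7
```

carry_out(deltas=[[0,-0.25,0,0,0,0,0.1],[0,-0.25,0,0,0,0,0.1],[0,-0.25,0,0,0,0,0.1],[0,0,0,0,0,0,0.1],[0,0.25,0,0,0,0,0.1],[0,0.25,0,0,0,0,0.1],[0,0.25,0,0,0,0,0.1],[0,0.1,0,0,0,0,0.1]])

```text
time: 13.12
tool_pos: [0.4808, -0.2015, 0.1172]
tool_rot: [-3.127, -0.248, -0.36]
contact_force: [0.1, 0.0, 0.4]
opening: 0.018
grip_force: 39.8
```

carry_out(deltas=[[0.06,0,0.2,0,0,0,0.1],[0.06,0,0.2,0,0,0,0.1],[0.03,0,0.1,0,0,0,0.1],[0,0,0,0,0,0,0.1],[0,0,0,0,0,0,0.1],[0,0,0,0,0,0,0.1],[0,0,0,0,0,0,0.1],[0,0,0,0,0,0,0.1]])

```text
time: 13.78
tool_pos: [0.4833, -0.2022, 0.1126]
tool_rot: [-3.127, -0.247, -0.359]
contact_force: [-0.4, -1.4, 0.7]
opening: 0.0179
grip_force: 39.8
```

```bash
python3 -c "
from go import *
st()
"
```

```text
t 13.78 row coords TCP mm [ 509.7  -17.4 -164.3] F row [ 0.5 -1.5  0.5] F [-0.4 -1.4  0.7] open 17.9 grip 39.8 rot [-3.127 -0.247 -0.359]
```

Rocking took all the load off. Now release, rise above the case, and close the fingers to push it home from the top.

carry_out(deltas=[[0,0,0,0,0,0,0.25],[0,0,0,0,0,0,0.27],[0,0,0,0,0,0,0.27],[-0.28,0,-1,0,0,0,0.27],[-0.28,0,-1,0,0,0,0.3],[-0.28,0,-1,0,0,0,0.3],[-0.28,0,-1,0,0,0,0.3],[-0.14,0,-0.5,0,0,0,0.1]])

```text
time: 14.45
tool_pos: [0.4611, -0.1948, 0.1552]
tool_rot: [-3.128, -0.25, -0.359]
contact_force: [0.0, 1.4, 0.6]
opening: 0.0244
grip_force: 0.0
```

carry_out(deltas=[[0,0,0,0,0,0,0],[0,0,0,0,0,0,0],[0,0,0,0,0,0,0],[0,0,0,0,0,0,0],[0,0,0,0,0,0,0],[0,0,0,0,0,0,0],[0,0,0,0,0,0,0],[0,0,0,0,0,0,0]])

```text
time: 15.12
tool_pos: [0.4613, -0.1947, 0.1531]
tool_rot: [-3.128, -0.247, -0.36]
contact_force: [0.4, -0.3, 0.2]
opening: 0.0003
grip_force: 0.0
```

```bash
python3 -c "
from go import *
st()
a=shot('top');b=shot('side')
cv2.imwrite('pics/f.png',np.hstack([cv2.resize(a['image'][150:250,210:310],(400,400)),cv2.resize(b['image'][100:220,210:330],(400,400))]))
from m import colmask
for n,c in(('top',a),('side',b)):
    P=cloud(c);m=colmask(c['image'],'red')&(P[...,0]>.38)&(P[...,0]<.6)&(P[...,1]>-.28)&(P[...,1]<-.13)&(P[...,2]>.05)
    q=P[m]@RR*1000; print(n,len(q),np.percentile(q,[2,50,98],axis=0).round(0).tolist())
"
```

```text
t 15.12 row coords TCP mm [ 509.9  -18.2 -117.6] F row [ 0.5 -0.2 -0.1] F [ 0.4 -0.3  0.2] open 0.3 grip 0.0 rot [-3.128 -0.247 -0.36 ]
top 97 [[527.0, -24.0, -192.0], [552.0, -17.0, -147.0], [565.0, -7.0, -141.0]]
side 79 [[456.0, -14.0, -171.0], [477.0, -8.0, -151.0], [556.0, -3.0, -142.0]]
```

View pics/f.png

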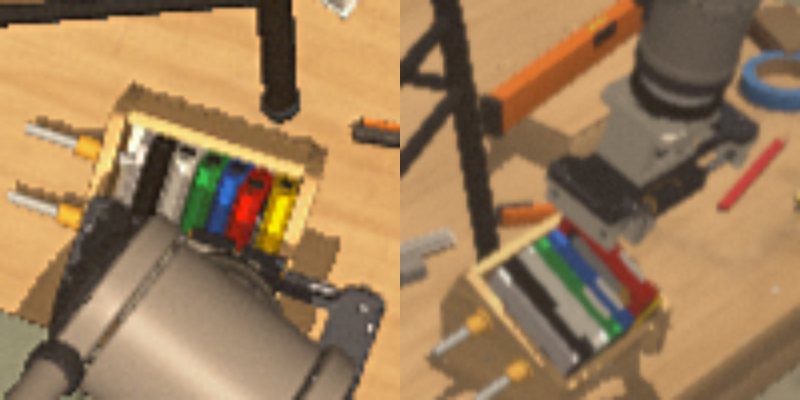

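The red case stands upright between yellow and blue (255,205 left half), about 30 mm proud, centred at row x of about 510. The closed fingers are above it. Pushing down.

carry_out(deltas=[[0.11,0,0.4,0,0,0,0],[0.11,0,0.4,0,0,0,0],[0.11,0,0.4,0,0,0,0],[0.05,0,0.2,0,0,0,0],[0.06,0,0.2,0,0,0,0],[0.05,0,0.2,0,0,0,0],[0.06,0,0.2,0,0,0,0],[0,0,0,0,0,0,0]])

```text
time: 15.88
tool_pos: [0.4711, -0.1982, 0.1354]
tool_rot: [-3.128, -0.248, -0.359]
contact_force: [-2.1, 0.4, 4.6]
opening: 0.0004
grip_force: 2.5
```

```bash
python3 -c "
from go import *
st()"
```

```text
t 15.88 row coords TCP mm [ 510.   -18.  -138.2] F row [ 0.5 -0.4  5. ] F [-2.1  0.4  4.6] open 0.4 grip 2.5 rot [-3.128 -0.248 -0.359]
```

carry_out(deltas=[[0.05,0,0.2,0,0,0,0],[0.05,0,0.2,0,0,0,0],[0.05,0,0.2,0,0,0,0],[0.06,0,0.2,0,0,0,0],[0.05,0,0.2,0,0,0,0],[0.06,0,0.2,0,0,0,0],[0.05,0,0.2,0,0,0,0],[0,0,0,0,0,0,0]])

```text
time: 16.55
tool_pos: [0.4777, -0.2004, 0.1221]
tool_rot: [-3.127, -0.247, -0.36]
contact_force: [-0.4, 0.7, -0.2]
opening: 0.0005
grip_force: 0.0
```

```bash
python3 -c "
from go import *
st()"
```

```text
t 16.55 row coords TCP mm [ 509.4  -17.7 -153.1] F row [-0.6  0.5  0.1] F [-0.4  0.7 -0.2] open 0.5 grip 0.0 rot [-3.127 -0.247 -0.36 ]
```

carry_out(deltas=[[0.05,0,0.2,0,0,0,0],[0.05,0,0.2,0,0,0,0],[0.05,0,0.2,0,0,0,0],[0.03,0,0.1,0,0,0,0],[0.03,0,0.1,0,0,0,0],[0.03,0,0.1,0,0,0,0],[0,0,0,0,0,0,0],[0,0,0,0,0,0,0]])

```text
time: 17.22
tool_pos: [0.4818, -0.2016, 0.1145]
tool_rot: [-3.127, -0.247, -0.359]
contact_force: [-3.1, 1.2, 5.3]
opening: 0.0007
grip_force: 3.7
```

```bash
python3 -c "
from go import *
st()
a=shot('top');b=shot('side')
cv2.imwrite('pics/g.png',np.hstack([cv2.resize(a['image'][150:250,210:310],(400,400)),cv2.resize(b['image'][100:220,210:330],(400,400))]))"
```

```text
t 17.22 row coords TCP mm [ 509.2  -17.4 -161.8] F row [-0.2  0.   6.2] F [-3.1  1.2  5.3] open 0.7 grip 3.7 rot [-3.127 -0.247 -0.359]
```

View pics/g.png

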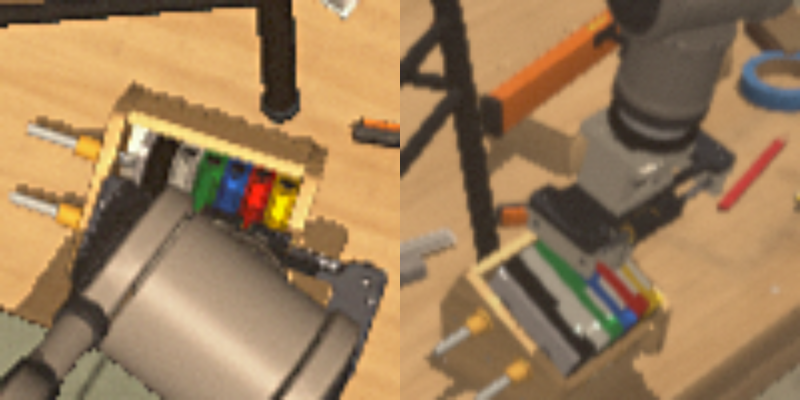

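The red case (262,195) is nearly level with its neighbours, only a few mm proud. Push on gently until the floor stops it.

carry_out(deltas=[[0.03,0,0.1,0,0,0,0],[0.03,0,0.1,0,0,0,0],[0.03,0,0.1,0,0,0,0],[0.01,0,0.05,0,0,0,0],[0.01,0,0.05,0,0,0,0],[0,0,0,0,0,0,0],[0,0,0,0,0,0,0],[0,0,0,0,0,0,0]])

```text
time: 17.98
tool_pos: [0.4814, -0.2013, 0.1112]
tool_rot: [-3.127, -0.243, -0.359]
contact_force: [-17.9, 4.9, 22.6]
opening: 0.0002
grip_force: 15.2
```

```bash
python3 -c "
from go import *
st()"
```

```text
t 17.98 row coords TCP mm [ 507.2  -17.2 -164.4] F row [-4.7 -1.8 28.8] F [-17.9   4.9  22.6] open 0.2 grip 15.2 rot [-3.127 -0.243 -0.359]
```

carry_out(deltas=[[-0.1,0,-0.3,0,0,0,0],[-0.3,0,-1,0,0,0,0],[-0.6,0,-2,0,0,0,0],[-1,0,-3,0,0,0,0],[-1,1,-3,0,0,0,0],[-1,2,-3,0,0,0,0],[0,3,-2,0,0,0,0],[0,3,0,0,0,0,0]])

```text
time: 18.65
tool_pos: [0.3829, -0.2639, 0.2433]
tool_rot: [-3.132, -0.255, -0.357]
contact_force: [1.9, -0.6, -0.0]
opening: 0.0001
grip_force: 0.0
```

carry_out(deltas=[[0,3,0,0,0,0,0],[0,3,0,0,0,0,0],[0,3,0,0,0,0,0],[0,2,0,0,0,0,0],[0,1,0,0,0,0,0],[0,0,0,0,0,0,0],[0,0,0,0,0,0,0],[0,0,0,0,0,0,0]])

```text
time: 19.32
tool_pos: [0.3412, -0.3739, 0.2368]
tool_rot: [-3.127, -0.247, -0.359]
contact_force: [-0.2, 0.9, 0.8]
opening: 0.0004
grip_force: 0.0
```

```bash
python3 -c "
from go import *
from m import colmask
st()
a=shot('top');b=shot('side')
cv2.imwrite('pics/i.png',np.hstack([cv2.resize(a['image'][150:250,210:310],(400,400)),cv2.resize(b['image'][100:220,210:330],(400,400))]))
for n,c in(('top',a),('side',b)):
  P=cloud(c)
  for k in('yellow','red','blue','green'):
    m=colmask(c['image'],k)&(P[...,0]>.38)&(P[...,0]<.6)&(P[...,1]>-.28)&(P[...,1]<-.1)&(P[...,2]>.05)
    q=P[m]@RR*1000; q=q[abs(q[:,2]+175)<12]; print(n,k,len(q),np.percentile(q,[2,50,98],axis=0).round(0).tolist(), np.polyfit(q[:,0],q[:,1],1)[0].round(3), np.polyfit(q[:,0],q[:,2],1)[0].round(3))
"
```

```text
t 19.32 row coords TCP mm [ 509.6 -228.4  -20.8] F row [0.  0.7 1. ] F [-0.2  0.9  0.8] open 0.4 grip 0.0 rot [-3.127 -0.247 -0.359]
top yellow 150 [[454.0, -45.0, -185.0], [521.0, -36.0, -176.0], [561.0, -28.0, -171.0]] 0.025 0.013
top red 166 [[456.0, -27.0, -186.0], [518.0, -19.0, -176.0], [560.0, -11.0, -171.0]] 0.015 0.014
top blue 136 [[454.0, -9.0, -185.0], [517.0, -2.0, -175.0], [558.0, 7.0, -171.0]] 0.012 0.026
top green 166 [[455.0, 9.0, -185.0], [519.0, 16.0, -176.0], [559.0, 25.0, -170.0]] 0.024 0.009
side yellow 50 [[455.0, -40.0, -179.0], [524.0, -34.0, -176.0], [557.0, -29.0, -171.0]] 0.022 0.007
side red 66 [[452.0, -20.0, -180.0], [522.0, -15.0, -176.0], [557.0, -11.0, -171.0]] 0.011 0.0
side blue 22 [[454.0, -3.0, -179.0], [526.0, 2.0, -174.0], [552.0, 4.0, -171.0]] 0.032 0.005
side green 104 [[450.0, 7.0, -183.0], [517.0, 20.0, -175.0], [555.0, 25.0, -170.0]] 0.021 0.019
```

View pics/i.png

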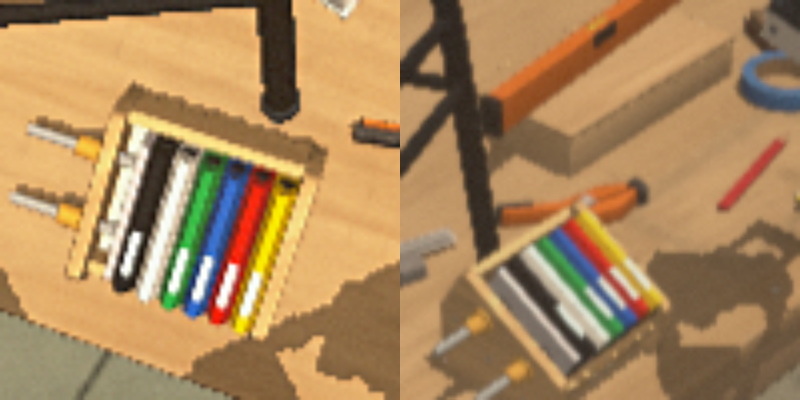

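All six cases stand level and evenly spaced (17–18 mm), with red directly left of yellow and the robot clear. Handing in.

```bash
python3 -c "
from h import *
print(robot.hand_in())"
```

```text
the job is handed in; nothing more can be done
None
```

The red case is back in the rack directly left of the yellow one. Camera measurements put it as deep as its neighbours, all six cases look level, the gripper is clear, and the job is handed in; the verdict was not shown.

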